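# Tip shortbreads chocolate side up and lock the cassette

### The arm

A 6-joint arm with a two-finger parallel gripper is mounted at the origin on a cart in front of the work surface, level with it; the furniture and walls round the work are solid. World frame = base frame: x ahead of the robot, y to its left, z up, the work surface at z = 0. Lengths are in mm, angles in rad, forces in N, time in s.
With the tool pointing down it reaches from about 300 to 775 mm from the base axis. Payload 14.6 kg.
Tool frame: the origin (TCP) lies at the very end of the fingers, on their centre line; the grasp point (between the pads) lies 19 mm behind it (grip_point_offset is the distance from the TCP to the grasp point, in mm); z points along the fingers, y is the line along which they close (so a half turn about z gives the same grasp; the last joint's range is limited). The gripper opens to 94 mm and grips with 3 to 60 N. Pads are 16 mm wide; open, the fingers measure 119 mm over their backs; the gripper's body (75 mm by 177 mm) begins 78 mm behind the grasp point.
Start: joints at [1.265, 0.3, 1.521, -0, 1.321, -0.067], TCP at [130.093, 534.383, 168.446] pointing down, gripper open.
Joint ranges: [-3.03, 3.03], [-0.79, 2.21], [0.23, 2.52], [-1.04, 4.18], [0, 3.07], [-2.55, 2.55]. Speed limits (rad/s): [2.22, 2.22, 2.57, 3.14, 3.14, 3.14].

### API

Orientations are given as [roll, pitch, yaw] about the fixed x, y, z axes, in that order (R = Rz(yaw) Ry(pitch) Rx(roll)).
In Python, from cell import read_state, camera, camera_info, sign_off, grip_point_offset gives the robot as it stands.
- The arm moves only by the shell command python3 -m handwheel 'ROWS' [FORCE]. ROWS is text: rows parted by semicolons, each of 5 numbers parted by spaces: the shift along the world's x, y, z in units of 40 mm (1.0 is 40 mm), then the turn about the world's z in units of 5 degrees (1.0 is 5 degrees), then the closure, from 0 (fully open) to 1 (shut). In form: dx dy dz yaw gripper; .... A call has 1 to 12 rows; each row shifts and turns the commanded pose from where the row before left it; what a row does not reach is not made up. A row lasts 1/12 s, in which the tool goes at most 41.7 mm and 7.16 degrees, less where a joint would pass 70% of its speed; a pose out of reach is approached as far as the arm can. A call is refused whole if a number of a shift passes 1 or a number of a turn 1, either way. A call with a gripper value outside its range is refused whole. The fingers move at their own pace and stop on an object; FORCE is the grip in N (left out, the last holds). Time passes only in rows, so rows that do not move let the fingers close. It gives the time, the measured TCP pose, the force, the opening and the grip force at its end, in the units of the state.
- read_state(): the state, without advancing time (a new reading comes with each control period).
- camera(name): name is "scene" or "side" or "wrist"; returns (picture, depth): 420x560x3 uint8, red, green, blue; 420x560 float32, mm along the optical axis (not along the pixel's ray), 0 where there is no reading.
- camera_info(name): a dict with "intrinsics" (3x3 intrinsics, pixels), "k1" (the pictures are not rectified: a ray, as slopes to the right and down, at radius r is drawn at 1 + k1 r^2 times it, then the intrinsics apply), "world_from_camera" (4x4, takes a point from camera to world coordinates). Camera axes: x right, y down, z forward; pixel columns grow to the right and rows downward; lengths in mm; the calibration is good to about 2 mm. A picture is of the moment at which its call begins: read the wrist's pose just before it. camera_info takes no time and is no camera call; for the wrist camera it gives the pose at the moment of the call.
- sign_off(): hands the job in; it is judged then, once.
The state is a dict: "clock": time; "joints": joint angles; "qd": joint speeds; "effort": joint torques, N m; "eef_pos": TCP position; "eef_rot": TCP orientation; "wrist_force": force on the tool from outside, world axes, zero at the start; "moment": the same for the moment, N m; "finger_gap": finger opening in mm; "finger_force": force on a finger pad.
Only numpy, scipy, OpenCV 4.12 (cv2) and the standard library are available. Lean on these libraries where they do the work, as an engineer would, in place of code of your own. Each camera call takes 0.05 s, during which the arm holds its last target. There are 200 camera calls.

### The job

First swing the red lever fully open and pull the green cassette by its black knob right out to the white tipping tray; then lay every shortbread from the baking mat into the lanes of the tray, plain side up as they lie, and when all are in, tip the tray right over by its blue bar so that they slide down and tumble chocolate side up into the cassette, and lower the tray back down flat. Push the cassette fully home and only then swing the lever all the way across behind it again: every shortbread must end lying flat, chocolate side up, in the locked cassette. Do not disturb the dredger, the counter or the stamp.

Things in the scene. Friction and masses are not known exactly. Their poses are not given: they have to be found in the camera images.
- flip_base: grey metal base plate of the flip station, fixed, 262 x 236 x 8 mm; moved and turned from start to start. Origin on the table under the middle of the tray's hinge axis (which runs along own y, height 22 mm); own +x points from tray to cassette (roughly away from the robot), +y left. All x, y below are in this frame, heights over the table, tray down, cassette out
- tip_tray (a joint): tilt of the white tipping tray in rad: 0 = flat on its rests, grows as the blue bar is lifted up and over towards the cassette, stop at 1.95. Stays where it is left (hinge friction 0.25 N m; 2 to 4 N at the bar lift it). Biscuits slide down onto the lip at the hinge and, past about 1.75 rad, topple over it into the cassette
- tray_bar (a point): middle of the blue round grip bar of the tray (10 mm thick, 80 mm free length along own y); tray down it is at x = -118, y = 0, height 62 mm, with 20 mm free below it over the tray's end wall; it moves with the tray on an arc about the hinge axis
- tray_floor (a point): middle of the tray's inner floor (x = -53, y = 0, height 36 mm), axes turn with the tray, z out of the floor. Floor from x = -100 to -6, y = -75 to 75 mm; two dividers 6 mm high, 3 mm thick part it into three lanes 48 mm wide along x, middles at y = -51, 0, 51 mm. Side walls 10 mm, end wall by the bar 4 mm, lip at the hinge 8 mm high
- cassette (a joint): travel of the green cassette in m: 0 = right out, next to the tray, where the biscuits fall into it; 0.045 = fully home against its stop, away from the tray (along +x of the base), as at the start. Friction about 2 N
- cassette_floor (a point): middle of the cassette's inner floor (x = 51, y = 0, height 14 mm with the cassette out), axes like the base's. Floor 84 mm along x, 166 mm along y; near wall 4 mm, side walls 18 mm, far wall 26 mm high
- cassette_knob (a point): top of the black round upright knob on the cassette's right side, 14 mm thick, 33 mm tall, top at height 67 mm; at x = 70 mm plus the travel, y = -91 mm
- lock_lever (a joint): turn of the red lock lever in rad: 0 = fully open, pointing to -x of the base; grows clockwise seen from above; 1.571 = locked, pointing to +y, across behind the near wall of the cassette when that is home (1.45 to 1.57 at the start). Pivot at x = 38, y = -114 mm; stays where it is left (0.06 N m)
- lever_post (a point): top of the red upright round post on the lever's tip, 14 mm thick, 36 mm tall, top at height 68 mm, 46 mm from the pivot
- baking_mat: reddish brown silicone baking mat, fixed, 130 x 280 x 3 mm, origin at the centre of its underside, long side along own y; the shortbreads lie on it, 3 mm over the table
- shortbread_1: square shortbread biscuit, 40 x 40 x 12 mm, 35 g; one 40 x 40 face is coated in dark chocolate, the other is plain and pale with small docking holes; origin at the centre of the chocolate face, own +z towards the plain face (z up = chocolate down, as at the start; z down = chocolate up), x, y along its edges. Two or three are there; absent ones give None
- shortbread_2: square shortbread biscuit, 40 x 40 x 12 mm, 35 g; one 40 x 40 face is coated in dark chocolate, the other is plain and pale with small docking holes; origin at the centre of the chocolate face, own +z towards the plain face (z up = chocolate down, as at the start; z down = chocolate up), x, y along its edges. Two or three are there; absent ones give None
- shortbread_3: square shortbread biscuit, 40 x 40 x 12 mm, 35 g; one 40 x 40 face is coated in dark chocolate, the other is plain and pale with small docking holes; origin at the centre of the chocolate face, own +z towards the plain face (z up = chocolate down, as at the start; z down = chocolate up), x, y along its edges. Two or three are there; absent ones give None
- bag_sealer: blue-grey bag sealer, fixed, its arm shut; origin on the table; body from x = -153 to 187, y = -31 to 47 mm of its own frame, 62 mm high, with the arm over its middle up to 104 mm and the black handle reaching to x = -201 mm
- sugar_dredger: bystander, leave it alone: steel sugar dredger, 70 mm thick, 116 mm tall, origin under its centre
- tally_counter: bystander, leave it alone: round hand tally counter, 54 x 67 x 26 mm, origin under its centre
- date_stamp: bystander, leave it alone: green and black hand stamp, 40 x 56 x 80 mm, origin under its centre
Mind the look-alikes: they are no part of the job. Leave any purple or turquoise look-alike of the shortbread_2 alone.

How it is judged:
By the outcome, as a careful person would: the job done as asked, in the order asked, and still so for the second after the job is handed in, with the robot touching nothing.
Of shortbread_1, shortbread_2, shortbread_3 only 2 to 3 are there at a start; the rules pass over those that are not, and their reading is None.
At some moment in a run one of shortbread_1, shortbread_2, shortbread_3 may be knocked a few centimetres aside while the robot is not near it.
Once in a run the grip may slacken for a moment while it holds something.
It also fails if it takes over 210 s, if anything falls off the work surface, if the arm or the gripper's body presses on something with over 40 N, if the wrist force passes 120 N, or if a joint passes its speed limit or range.

## Working session

There is one attempt and no reset: what is moved stays moved. The work goes in short steps, Python scripts to look and compute and a shell command to move; the robot and the scene stay as the last step left them, time stands still between calls to the robot, and variables do not carry over. Pictures are saved under pics/ and viewed, at most 17 in all, crops included, and the job is handed in when it is done.

```bash
mkdir -p pics; ls
cat > h.py <<'E'
import numpy as np, cv2
from cell import *
def snap(n,f=None):
    i=camera_info(n); p,d=camera(n)
    if f: cv2.imwrite('pics/'+f,cv2.cvtColor(p,cv2.COLOR_RGB2BGR))
    return p,d,i
def rays(i,uv):
    K=np.array(i['intrinsics'],float);uv=np.atleast_2d(np.array(uv,float))
    return cv2.undistortPoints(uv.reshape(-1,1,2),K,np.array([i['k1'],0,0,0,0.])).reshape(-1,2)
def cloud(d,i):
    h,w=d.shape; vv,uu=np.mgrid[:h,:w]
    r=rays(i,np.c_[uu.ravel(),vv.ravel()]);z=d.ravel()
    P=np.c_[r*z[:,None],z]; T=np.array(i['world_from_camera'])
    return (P@T[:3,:3].T+T[:3,3]).reshape(h,w,3)
def atz(i,uv,z):
    r=rays(i,uv);T=np.array(i['world_from_camera']);D=np.c_[r,np.ones(len(r))]@T[:3,:3].T
    return T[:3,3]+D*((z-T[2,3])/D[:,2])[:,None]
E
python3 - <<'E'
from h import *
for n in ('scene','side'):
    p,d,i=snap(n,n+'0.png'); np.savez(n+'0.npz',p=p,d=d); print(n,np.array(i['world_from_camera']).round(2).tolist())
print(grip_point_offset,read_state())
E
```

```text
pics
scene [[-0.82, -0.42, 0.39, 25.9], [-0.57, 0.61, -0.55, 631.08], [-0.01, -0.68, -0.74, 1014.88], [0.0, 0.0, 0.0, 1.0]]
side [[1.0, 0.01, -0.02, 560.09], [0.02, -0.42, 0.91, -1462.95], [-0.0, -0.91, -0.42, 716.65], [0.0, 0.0, 0.0, 1.0]]
18.8 {'clock': 0.1, 'joints': array([ 1.26541150e+00,  3.00421953e-01,  1.52149647e+00,  1.56934211e-05,
        1.32068922e+00, -6.66335461e-02]), 'qd': array([-0.00031475, -0.00172619, -0.00262731,  0.00132164,  0.00110659,
        0.00202001]), 'effort': array([ 9.77279051e-04, -5.32637644e+01, -3.53288376e+01,  7.09423888e-02,
        2.34221370e-02, -4.67547648e-05]), 'eef_pos': array([130.0067925 , 534.14525821, 167.94909516]), 'eef_rot': array([-3.14058093e+00, -8.27497979e-05,  2.90283744e+00]), 'wrist_force': array([ 0.42781562,  0.9553689 , -0.71664946]), 'moment': array([ 0.01570456, -0.01502439,  0.01462979]), 'finger_force': 0.0, 'finger_gap': 93.8029795295717}
```

View pics/scene0.png

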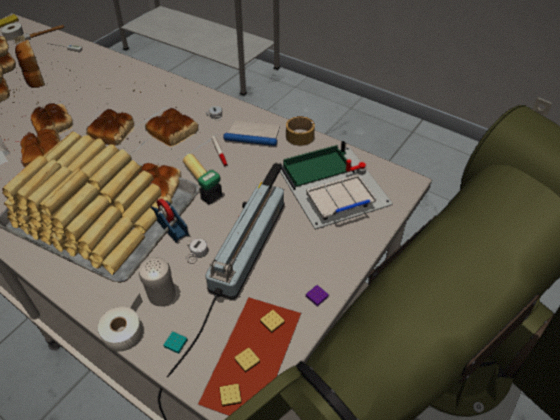

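View pics/side0.png

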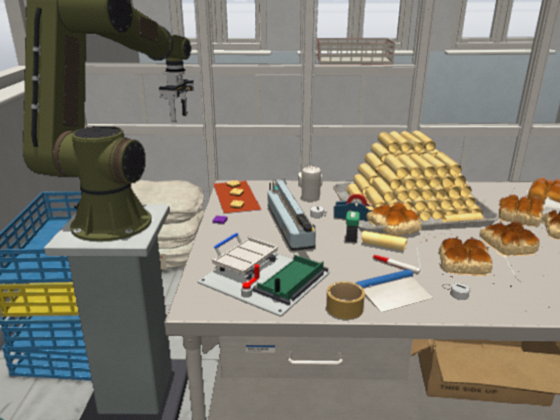

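The scene camera shows three pale biscuits on the mat, at (272,321), (247,359) and (231,395). The purple square (317,295) and the turquoise one (176,342) are look-alikes off the mat, so I leave them alone. The flip station is at (335,185), with the blue bar at (350,206), the black knob at (345,147) and the red lever at (358,166).

Run:
```python
from h import *
S={}
for n in ('scene','side'):
    z=np.load(n+'0.npz');p,d=z['p'],z['d'];i=camera_info(n);C=cloud(d,i);S[n]=C
    r,g,b=[p[...,k].astype(int) for k in range(3)]
    def rep(name,m,box):
        x0,y0,x1,y1=box;mm=np.zeros_like(m);mm[y0:y1,x0:x1]=m[y0:y1,x0:x1];mm&=d>0
        Q=C[mm]
        if len(Q): print(n,name,len(Q),'med',np.median(Q,0).round(),'min',np.percentile(Q,3,0).round(),'max',np.percentile(Q,97,0).round())
        return mm
    red=(r>130)&(g<60)&(b<60);blue=(b>110)&(r<80)&(b-g>40);green=(g>r+20)&(g>b)&(r<60);blk=(r<45)&(g<45)&(b<45)
    if n=='scene':
        rep('bar',blue,(320,190,390,225));rep('lever',red,(335,140,375,180));rep('cass',green,(275,140,350,190));rep('knob',blk,(338,138,352,160))
        m=(r>180)&(g>140)&(b<170)&(r-b>50)
        for k,c in enumerate([(272,321),(247,359),(231,395)]):
            mm=rep('b%d'%k,m,(c[0]-17,c[1]-17,c[0]+17,c[1]+17))
            Q=C[mm][:,:2].astype(np.float32);print(cv2.minAreaRect(Q), atz(i,[np.argwhere(mm)[:,::-1].mean(0)],15)[0].round(1))
        mat=rep('mat',(r>100)&(g<70)&(b<60),(190,290,305,420))
    else:
        rep('bar',blue,(205,225,250,260));rep('lever',red,(235,260,265,300));rep('cass',green,(255,250,335,305));rep('knob',blk,(270,273,285,300))
    # plate height pts
im=cv2.imread('pics/side0.png')[215:315,190:340];cv2.imwrite('pics/c1.png',cv2.resize(im,None,fx=5,fy=5,interpolation=cv2.INTER_CUBIC))
im=cv2.imread('pics/scene0.png')[130:235,270:400];cv2.imwrite('pics/c2.png',cv2.resize(im,None,fx=5.5,fy=5.5,interpolation=cv2.INTER_CUBIC))
```

```text
scene bar 84 med [ 391. -222.   66.] min [ 367. -260.   61.] max [ 415. -185.   71.]
scene lever 53 med [ 466. -393.   37.] min [ 453. -412.   31.] max [ 486. -364.   69.]
scene cass 1228 med [ 571. -342.   15.] min [ 513. -421.   10.] max [ 634. -265.   34.]
scene knob 66 med [ 534. -424.   39.] min [ 524. -432.   16.] max [ 548. -413.   67.]
scene b0 94 med [385. 140.  14.] min [370. 124.  11.] max [404. 158.  18.]
((386.2403869628906, 142.19651794433594), (34.40419387817383, 33.89081573486328), 75.75196838378906) [385.7 141.2  15. ]
scene b1 21 med [372. 250.  15.] min [357. 237.  11.] max [393. 268.  17.]
((375.41278076171875, 249.82252502441406), (31.716890335083008, 32.99497604370117), 70.66880798339844) [374.1 251.   15. ]
((0.0, 0.0), (0.0, 0.0), 0.0) [nan nan nan]
scene mat 4962 med [379. 225.   3.] min [318. 107.  -1.] max [449. 369.   7.]
side bar 52 med [ 395. -232.   64.] min [ 372. -267.   61.] max [ 421. -196.   67.]
side lever 86 med [ 474. -390.   36.] min [ 457. -418.   31.] max [ 490. -356.   67.]
side cass 1107 med [ 577. -346.   15.] min [ 507. -439.   10.] max [ 642. -260.   38.]
side knob 64 med [ 540. -435.   51.] min [ 535. -439.   15.] max [ 545. -429.   66.]<stdin>:17: RuntimeWarning: Mean of empty slice.
  ret = um.true_divide(
```

View pics/c2.png

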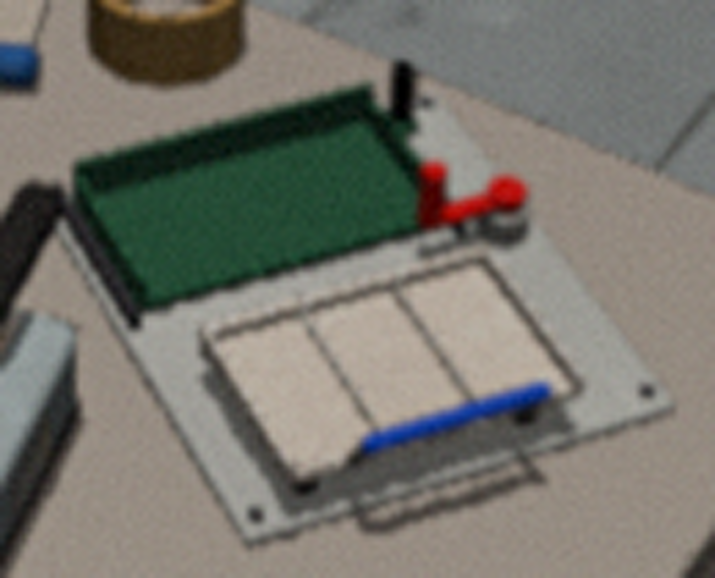

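View pics/c1.png

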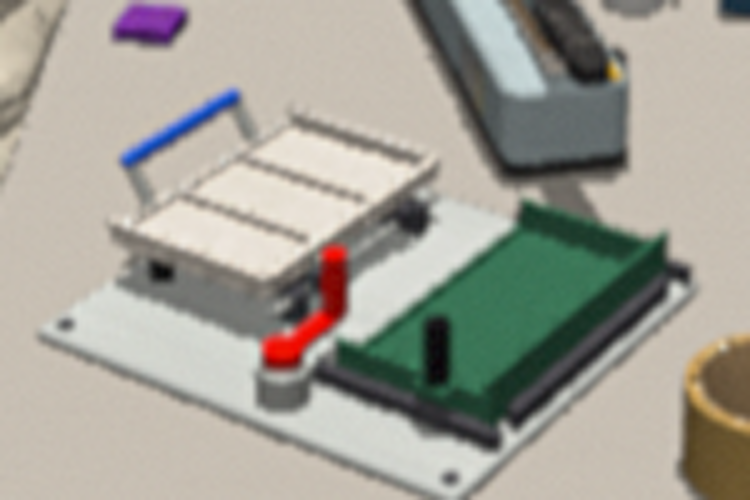

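Run:
```python
from h import *
from scipy.optimize import least_squares
sc=camera_info('scene');sd=camera_info('side')
c2=lambda u,v:(270+u/5.5-.4,130+v/5.5-.4); c1=lambda u,v:(190+u/5-.4,215+v/5-.4)
A=atz(sc,[c2(362,445),c2(550,388)],62);B=atz(sd,[c1(125,160),c1(237,97)],62)
print('bar',A.round(),B.round(),A.mean(0).round(1),B.mean(0).round(1))
for X in(A,B):
    e=X[0]-X[1]; e=e if e[1]>0 else -e; print(np.linalg.norm(e),np.degrees(np.arctan2(-e[0],e[1])))
k=[atz(sc,[c2(402,66)],67)[0],atz(sd,[c1(437,319)],67)[0]];l=[atz(sc,[c2(433,167)],68)[0],atz(sd,[c1(335,252)],68)[0]]
print('knob',np.round(k),'post',np.round(l))
pl=atz(sc,[c2(248,542),c2(672,408)],8);e=pl[0]-pl[1];print('plate',pl.round(),np.linalg.norm(e),np.degrees(np.arctan2(-e[0],e[1])))
pl2=atz(sd,[c1(40,335),c1(695,290)],8);print(pl2.round())
def fit(bar,knob):
    f=lambda q:np.r_[(np.array([[np.cos(q[2]),-np.sin(q[2])],[np.sin(q[2]),np.cos(q[2])]])@np.array([[-118,0],[115,-91.]]).T).T.ravel()+np.r_[q[:2],q[:2]]-np.r_[bar[:2],knob[:2]]]
    s=least_squares(f,[450,-250,-.5]);print('base',s.x.round(3),np.degrees(s.x[2]),s.fun.round(1));return s.x
for a,b in((A,k[0]),(B,k[1]),((A+B)/2,(k[0]+k[1])/2)):
    q=fit(a.mean(0),b)
c,s=np.cos(q[2]),np.sin(q[2]);R=np.array([[c,-s],[s,c]])
for lp in l: print('post in base',(R.T@(lp[:2]-q[:2])).round(1))
p=np.load('scene0.npz')['p'].astype(int);r,g,b=p[...,0],p[...,1],p[...,2]
m=((r-b>55)&(g>90)).astype(np.uint8);m[:290]=0;m[:,:200]=0;m[:,300:]=0
n,lab,st,ce=cv2.connectedComponentsWithStats(m)
for j in range(1,n):
    if st[j,4]>80:
        cnt=cv2.findContours((lab==j).astype(np.uint8),0,2)[0][0].reshape(-1,2)
        print(ce[j],st[j,4],atz(sc,[ce[j]],15)[0].round(1),cv2.minAreaRect(atz(sc,cnt,15)[:,:2].astype(np.float32)))
```

```text
bar [[ 420. -186.   62.]
 [ 365. -268.   62.]] [[ 369. -265.   62.]
 [ 423. -191.   62.]] [ 392.6 -227.1   62. ] [ 395.9 -227.9   62. ]
98.4830498904107 -33.64168521852706
91.90638323453021 -35.57097264583698
knob [[ 538. -430.   67.]
 [ 540. -430.   67.]] post [[ 485. -368.   68.]
 [ 488. -370.   68.]]
plate [[ 455. -148.    8.]
 [ 328. -341.    8.]] 231.40467839699647 -33.266366118607706
[[ 334. -354.    8.]
 [ 674. -305.    8.]]
base [ 491.501 -291.299   -0.576] -33.00989069731635 [-0.1  0.1  0.1 -0.1]
base [ 494.056 -291.611   -0.579] -33.19273813994979 [-0.6  0.9  0.6 -0.9]
base [ 492.778 -291.455   -0.578] -33.10095383043434 [-0.3  0.5  0.3 -0.5]
post in base [ 35.3 -68.3]
post in base [ 38.9 -68.5]
[271.88848921 319.61510791] 278 [386.4 142.2  15. ] ((386.5118103027344, 141.59832763671875), (38.828712463378906, 40.286537170410156), 76.03437805175781)
[246.60377358 358.33333333] 318 [375.5 250.9  15. ] ((375.7432861328125, 250.60243225097656), (39.73825454711914, 40.26478958129883), 73.63623046875)
[229.83861671 393.64553314] 347 [355.7 334.5  15. ] ((355.8300476074219, 334.5476379394531), (38.89553451538086, 39.577396392822266), 45.295692443847656)
```

```bash
A='x'; python3 -m handwheel '.675 -.71 0 -.81 .5;.675 -.71 0 -.81 .5;.675 -.71 0 -.81 .5;.675 -.71 0 -.81 .5;.675 -.71 0 -.81 .5;.675 -.71 0 -.81 .5;.675 -.71 0 -.81 .5;.675 -.71 0 -.81 .5;.675 -.71 0 -.81 .5;.675 -.71 0 -.81 .5'
python3 -m handwheel '.18 -.89 0 -.81 .5;.18 -.89 0 -.81 .5;.18 -.89 0 -.81 .5;.18 -.89 0 -.81 .5;.18 -.89 0 -.81 .5;.18 -.89 0 -.81 .5;.18 -.89 0 -.81 .5'
python3 -m handwheel '.09 -.92 0 -.81 .5;.09 -.92 0 -.81 .5;.09 -.92 0 -.81 .5;.09 -.92 0 -.81 .5;.09 -.92 0 -.81 .5;.09 -.92 0 -.81 .5;.09 -.92 0 -.81 .5;.09 -.92 0 -.81 .5;.09 -.92 0 -.81 .5;.09 -.92 0 -.81 .5;0 0 0 0 .5;0 0 0 0 .5'
python3 - <<'E'
from h import *
p,d,i=snap('wrist','w1.png');np.savez('w1.npz',p=p,d=d,T=i['world_from_camera']);s=read_state();print(s['eef_pos'],np.degrees(s['eef_rot']),s['joints'].round(2),s['finger_gap'],s['clock'])
E
```

```text
clock: 0.93
eef_pos: [401.0, 248.7, 168.4]
eef_rot: [-3.141, -0.0, 2.192]
wrist_force: [0.1, 0.6, -0.7]
finger_gap: 46.8
finger_force: 0.0
clock: 1.52
eef_pos: [450.3, -0.6, 168.4]
eef_rot: [-3.141, -0.0, 1.698]
wrist_force: [0.9, 0.1, 0.0]
finger_gap: 47.1
finger_force: 0.0
clock: 2.52
eef_pos: [485.9, -367.9, 167.2]
eef_rot: [-3.14, -0.0, 0.992]
wrist_force: [0.1, 0.4, -0.5]
finger_gap: 46.8
finger_force: 0.0
[ 486.14300442 -366.7478761   167.63706919] [-1.79917291e+02 -1.97293741e-02  5.69594914e+01] [-0.71  0.43  1.34  0.    1.37 -0.13] 46.79027288207489 2.5667
```

View pics/w1.png

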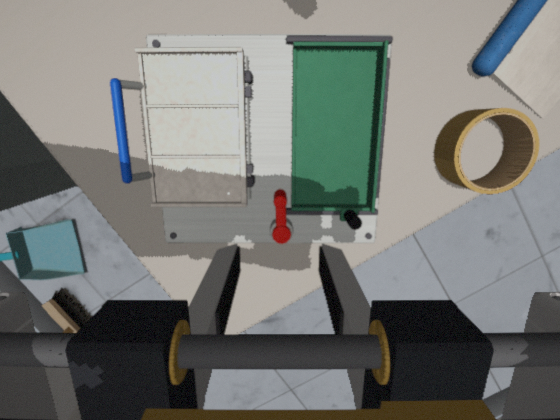

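The wrist view shows the post at (280,195), pivot (281,232), knob top (350,215), bar (121,130) and plate corners (148,37), (165,243), (376,243). I'll refit the base from these.

Run:
```python
from h import *
from scipy.optimize import least_squares
z=np.load('w1.npz');p,d=z['p'].astype(int),z['d'];i=camera_info('wrist');i['world_from_camera']=z['T'];C=cloud(d,i)
r,g,b=p[...,0],p[...,1],p[...,2]
red=(r>110)&(g<60)&(b<60);red[250:]=0
Q=C[red];print('red z',np.percentile(Q[:,2],[5,50,95]).round());t=red&(C[...,2]>58);print('post top',t.sum(),np.argwhere(t)[:,::-1].mean(0),C[t].mean(0).round(1))
bl=(b>90)&(b-r>50)&(b-g>25);bl[:,:100]=0;bl[:,140:]=0
post=C[t].mean(0);bar=C[bl&(C[...,2]>55)];print('bar',bar.mean(0).round(1),bar.min(0).round(),bar.max(0).round())
k=(r<60)&(C[...,2]>58);k[:200]=0;k[235:]=0;k[:,:335]=0;k[:,370:]=0;knob=C[k].mean(0);print('knob',k.sum(),knob.round(1))
# plate corner rays at z=8
pl=atz(i,[(148,37),(165,243),(376,243)],8);print(pl.round())
e=pl[1]-pl[2];print(np.linalg.norm(e),np.degrees(np.arctan2(-e[1],-e[0])))
c=bar.mean(0)
# bar direction
u,s,v=np.linalg.svd(bar[:,:2]-c[:2]);print('bardir',np.degrees(np.arctan2(v[0,1],v[0,0])))
f=lambda q:np.r_[(np.array([[np.cos(q[2]),-np.sin(q[2])],[np.sin(q[2]),np.cos(q[2])]])@np.array([[-118,0],[115,-91.]]).T).T.ravel()+np.r_[q[:2],q[:2]]-np.r_[c[:2],knob[:2]]]
s=least_squares(f,[450,-250,-.5]);q=s.x;print('base',q.round(3),np.degrees(q[2]),s.fun.round(1))
c_,s_=np.cos(q[2]),np.sin(q[2]);R=np.array([[c_,-s_],[s_,c_]])
print('post',(R.T@(post[:2]-q[:2])).round(1))
```

```text
red z [34. 37. 68.]
post top 127 [279.88976378 202.1023622 ] [ 486.9 -366.1   74.7]
bar [ 396.9 -224.6   65.6] [ 366. -301.   61.] [ 529. -185.  383.]
knob 140 [ 537.9 -425.8   69.9]
[[ 459. -154.    8.]
 [ 330. -347.    8.]
 [ 549. -490.    8.]]
261.73794974884333 -33.092300552896994
bardir -123.53181995824842
base [ 493.863 -288.154   -0.587] -33.64655742441112 [-1.3  1.9  1.3 -1.9]
post [ 37.4 -68.7]
```

```bash
python3 -m handwheel '0 0 -.75 0 .5;0 0 -.75 0 .5;0 0 -.75 0 .5;0 0 -.5 0 .5;0 0 -.3 0 .5;0 0 0 0 .8;0 0 0 0 .9;0 0 0 0 .9;0 0 0 0 .9;0 0 0 0 .9' 12
python3 - <<'E'
import numpy as np
t=np.radians(-33.15);R=np.array([[np.cos(t),-np.sin(t)],[np.sin(t),np.cos(t)]])
L=np.r_[1.55,np.linspace(1.55,-.04,9)[1:]];P=46*np.c_[-np.cos(L),np.sin(L)];print((np.diff(P,axis=0)@R.T/40).round(3))
E
```

```text
clock: 3.4
eef_pos: [487.0, -367.1, 47.7]
eef_rot: [3.14, 0.0, 0.994]
wrist_force: [-0.7, 0.3, -0.2]
finger_gap: 16.9
finger_force: 0.0
[[-0.205  0.101]
 [-0.221  0.059]
 [-0.228  0.014]
 [-0.226 -0.031]
 [-0.215 -0.075]
 [-0.196 -0.116]
 [-0.169 -0.153]
 [-0.136 -0.183]]
```

```bash
python3 -m handwheel '0 0 0 0 1;0 0 0 0 1;0 0 0 0 1;0 0 0 0 1' 10
python3 -m handwheel '-.2 .1 0 0 1;-.22 .06 0 0 1;-.23 .015 0 0 1;-.225 -.03 0 0 1;-.215 -.075 0 0 1;-.195 -.115 0 0 1;-.17 -.155 0 0 1;-.135 -.185 0 0 1;0 0 0 0 1;0 0 0 0 1'
```

```text
clock: 3.73
eef_pos: [486.5, -366.8, 46.5]
eef_rot: [3.142, -0.0, 0.994]
wrist_force: [-0.9, -0.4, -0.1]
finger_gap: 0.5
finger_force: 0.0
clock: 4.57
eef_pos: [422.7, -382.8, 46.4]
eef_rot: [3.141, -0.0, 0.993]
wrist_force: [-0.1, -0.2, 0.3]
finger_gap: 0.6
finger_force: 0.0
```

Run:
```python
from h import *
p,d,i=snap('wrist','w2.png');np.savez('w2.npz',p=p,d=d,T=i['world_from_camera'])
p2,d2,_=snap('side');im=cv2.cvtColor(p2,cv2.COLOR_RGB2BGR)[195:315,190:340]
im=cv2.resize(im,None,fx=3,fy=3,interpolation=cv2.INTER_CUBIC)
w=cv2.resize(cv2.cvtColor(p,cv2.COLOR_RGB2BGR),(480,360));im=cv2.resize(im,(300,240))
o=np.zeros((360,780,3),np.uint8);o[:,:480]=w;o[:240,480:]=im;cv2.imwrite('pics/w2.png',o)
```

```text
(no output)
```

View pics/w2.png

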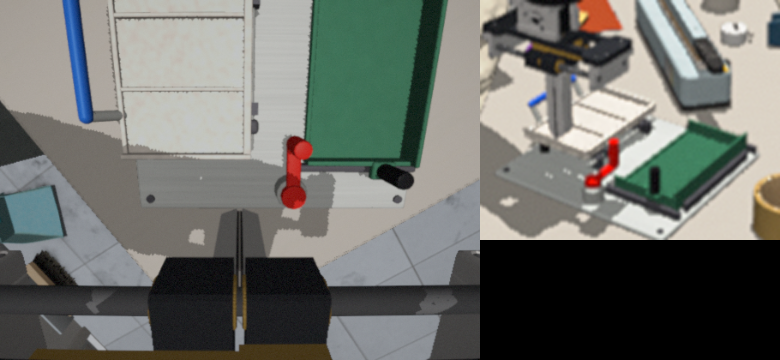

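The picture shows the fingers shut with the lever still locked. The post is at (352,174) in full wrist pixels and the fingertips at about (279,247). I'll compare the fingertip position from the cameras with the state.

Run:
```python
from h import *
z=np.load('w2.npz');p,d=z['p'].astype(int),z['d'];i=camera_info('wrist');C=cloud(d,i);s=read_state()
print(s['eef_pos'],s['eef_rot'],i['world_from_camera'].round(2).tolist(),i['intrinsics'],i['k1'])
r,g,b=p[...,0],p[...,1],p[...,2]
t=(r>110)&(g<60)&(b<60)&(C[...,2]>58);print('post',np.median(C[t],0),np.argwhere(t)[:,::-1].mean(0))
print(atz(i,[np.argwhere(t)[:,::-1].mean(0)],68))
for v in (247,251,255,262,270): print(v,C[v,270],C[v,275],C[v,284])
# project TCP into wrist
T=np.linalg.inv(i['world_from_camera']);
def proj(i,P):
    c=np.linalg.inv(i['world_from_camera'])@np.r_[P,1];x,y=c[0]/c[2],c[1]/c[2];f=1+i['k1']*(x*x+y*y);K=np.array(i['intrinsics']);return K[0,0]*x*f+K[0,2],K[1,1]*y*f+K[1,2]
print('tcp px wrist',proj(i,s['eef_pos']),'side',proj(camera_info('side'),s['eef_pos']),'post side',proj(camera_info('side'),[487,-367.5,68]))
```

```text
[ 423.04117903 -382.23520793   46.35959187] [-3.14153475e+00 -1.06545399e-04  9.94132001e-01] [[0.84, -0.52, -0.15, 465.66], [-0.54, -0.81, -0.23, -315.33], [0.0, 0.27, -0.96, 261.92], [0.0, 0.0, 0.0, 1.0]] [[323.96584798   0.         279.08345642]
 [  0.         323.96584798 211.99592804]
 [  0.           0.           1.        ]] -0.025161231384209868
post [ 485.90581074 -367.50425473   67.18625525] [353.32911392 176.09177215]
[[ 485.50109195 -367.22613975   68.        ]]
247 [ 422.90146868 -371.60122941   88.1176763 ] [ 425.44078647 -372.98986259   88.65860381] [ 429.85982188 -375.6564832    89.08454008]
251 [ 423.29508968 -371.34129538   95.0584883 ] [ 425.75216887 -372.66454102   95.60480217] [ 430.02085527 -375.21561407   96.05187773]
255 [ 423.4944402  -371.3208688   100.87621933] [ 425.76488019 -372.76052442  100.94534441] [ 429.55823926 -375.83216057   99.77585273]
262 [ 423.40449662 -371.83677566  108.74111819] [ 425.79487597 -372.90232235  109.63096436] [ 429.54115644 -375.60220443  109.1485505 ]
270 [ 423.89900141 -371.58237949  118.96420907] [ 425.94336806 -372.87828338  119.01995035] [ 429.6596628  -375.1409485   119.28270862]
tcp px wrist (np.float64(280.03317252086543), np.float64(236.33500031754014)) side (np.float64(230.42531942664857), np.float64(274.84222755057635)) post side (np.float64(256.2861286921786), np.float64(264.47289998367387))
```

Run:
```python
from h import *
z=np.load('w2.npz');p,d=z['p'],z['d'];i=camera_info('wrist');C=cloud(d,i)
for v in range(232,250,2): print(v,[(u,int(C[v,u,2])) for u in (262,268,272,276,280,284,288,294)],p[v,274])
a=cv2.resize(cv2.cvtColor(p[200:300,220:340],cv2.COLOR_RGB2BGR),None,fx=4,fy=4)
p2,d2,j=snap('side');C2=cloud(d2,j)
b=cv2.resize(cv2.cvtColor(p2[235:295,200:280],cv2.COLOR_RGB2BGR),(400,300),interpolation=cv2.INTER_CUBIC)
for v in range(250,282,3): print(v,C2[v,230].round(),C2[v,226].round())
o=np.zeros((400,800,3),np.uint8);o[:,:400]=a[:,:400];o[:300,400:]=b;cv2.imwrite('pics/w3.png',o)
```

```text
232 [(262, 8), (268, 7), (272, 7), (276, 7), (280, 6), (284, 6), (288, 7), (294, 7)] [125 125 122]
234 [(262, 6), (268, 7), (272, 6), (276, 7), (280, 7), (284, 7), (288, 7), (294, 7)] [126 127 123]
236 [(262, 7), (268, 7), (272, 7), (276, 7), (280, 7), (284, 8), (288, 7), (294, 7)] [125 126 122]
238 [(262, 6), (268, 6), (272, 7), (276, 8), (280, 6), (284, 6), (288, 7), (294, 7)] [123 121 119]
240 [(262, 7), (268, 9), (272, 6), (276, 261), (280, 6), (284, 7), (288, 7), (294, 7)] [122 120 119]
242 [(262, 0), (268, -2), (272, 0), (276, 0), (280, -1), (284, -1), (288, 4), (294, 5)] [111 111 107]
244 [(262, 0), (268, -1), (272, 84), (276, 85), (280, -1), (284, 84), (288, 84), (294, 0)] [84 80 79]
246 [(262, 0), (268, 88), (272, 88), (276, 87), (280, 82), (284, 87), (288, 88), (294, 0)] [79 77 76]
248 [(262, 91), (268, 90), (272, 90), (276, 90), (280, 86), (284, 91), (288, 91), (294, 90)] [77 78 75]
250 [ 426. -396.  124.] [ 416. -388.  120.]
253 [ 426. -395.  116.] [ 415. -385.  110.]
256 [ 426. -397.  109.] [ 415. -390.  104.]
259 [ 425. -395.   99.] [ 415. -390.   96.]
262 [ 425. -395.   91.] [ 414. -385.   85.]
265 [ 417. -332.   45.] [ 406. -328.   43.]
268 [ 416. -332.   36.] [ 405. -327.   33.]
271 [ 412. -297.    5.] [ 402. -303.    9.]
274 [ 413. -314.    7.] [ 403. -313.    6.]
277 [ 415. -328.    6.] [ 404. -325.    4.]
280 [ 416. -343.    6.] [ 406. -347.    9.]
```

View pics/w3.png

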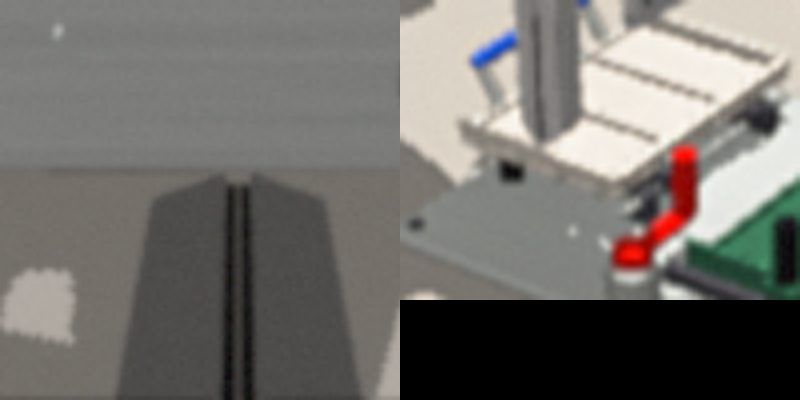

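Both cameras put the real fingertips at z of about 83 while the state says 46, so the tips are about 37 mm higher than reported. That is why I closed above the post. I'll go back and descend 37 mm further.

```bash
python3 -m handwheel '.4 .09 0 0 .5;.4 .09 0 0 .5;.4 .09 0 0 .5;.4 .1 0 0 .5;0 0 0 0 .5;0 0 -.3 0 .5;0 0 -.3 0 .5;0 0 -.3 0 .5;0 0 0 0 .5' 10
python3 -m handwheel '0 0 0 0 .8;0 0 0 0 1;0 0 0 0 1;0 0 0 0 1;0 0 0 0 1;0 0 0 0 1;0 0 0 0 1'
```

```text
clock: 5.47
eef_pos: [484.9, -366.5, 6.9]
eef_rot: [-3.137, -0.001, 0.994]
wrist_force: [-1.1, 0.4, -0.6]
finger_gap: 47.2
finger_force: 0.0
clock: 6.05
eef_pos: [487.0, -367.5, 10.8]
eef_rot: [3.141, 0.0, 0.994]
wrist_force: [-0.9, -0.0, 2.4]
finger_gap: 13.4
finger_force: 10.0
```

```bash
python3 -m handwheel '-.2 .1 0 0 1;-.22 .06 0 0 1;-.23 .015 0 0 1;-.225 -.03 0 0 1;-.215 -.075 0 0 1;-.195 -.115 0 0 1;-.17 -.155 0 0 1;-.135 -.185 0 0 1;0 0 0 0 1;0 0 0 0 1'
python3 - <<'E'
from h import *
p,d,i=snap('wrist');C=cloud(d,i).astype(float);r,g,b=[p[...,k].astype(int) for k in range(3)]
m=(r>100)&(g<60)&(b<60);Q=C[m];th=np.radians(-33.15);R=np.array([[np.cos(th),-np.sin(th)],[np.sin(th),np.cos(th)]])
B=(Q[:,:2]-[493.5,-290.5])@R;print(len(Q),np.percentile(B,[3,50,97],axis=0).round(1))
E
```

```text
clock: 6.88
eef_pos: [422.9, -384.0, 10.8]
eef_rot: [3.14, 0.0, 0.993]
wrist_force: [2.8, -2.5, 4.5]
finger_gap: 13.4
finger_force: 10.0
1787 [[ -12.6 -122.1]
 [  23.  -113.6]
 [  44.9 -106.3]]
```

```bash
python3 -m handwheel '0 0 0 0 .62;0 0 0 0 .62;0 0 .6 0 .62;0 0 .6 0 .62;.73 -.28 0 0 .62;.73 -.28 0 0 .62;.73 -.28 0 0 .62;.73 -.285 0 0 .62;0 0 0 0 .62;0 0 -.6 0 .62;0 0 -.6 0 .62;0 0 0 0 .62' 15
python3 -m handwheel '0 0 0 0 1;0 0 0 0 1;0 0 0 0 1;0 0 0 0 1;0 0 0 0 1;0 0 0 0 1'
python3 -m handwheel '-.16 .105 0 0 1;-.16 .105 0 0 1;-.16 .105 0 0 1;-.16 .105 0 0 1;-.16 .105 0 0 1;-.16 .105 0 0 1;0 0 0 0 1;0 0 0 0 1;0 0 0 0 1'
```

```text
clock: 7.93
eef_pos: [537.3, -425.6, 4.7]
eef_rot: [-3.132, -0.001, 0.994]
wrist_force: [0.4, 0.2, -0.7]
finger_gap: 35.9
finger_force: 0.0
clock: 8.43
eef_pos: [540.5, -428.3, 12.1]
eef_rot: [3.14, 0.0, 0.994]
wrist_force: [-2.3, 1.1, 6.5]
finger_gap: 13.7
finger_force: 15.0
clock: 9.18
eef_pos: [503.4, -403.9, 11.8]
eef_rot: [3.136, 0.001, 0.994]
wrist_force: [9.1, -6.0, -2.2]
finger_gap: 13.4
finger_force: 15.0
```

```bash
python3 -m handwheel '0 0 0 0 .6;0 0 0 0 .6;0 0 0 0 .6;0 0 .9 0 .5;0 0 .95 0 .3;0 0 .95 0 0;-.195 .91 0 .25 0;-.195 .91 0 .25 0;-.195 .91 0 .25 0;-.195 .91 0 .25 0;-.195 .91 0 .25 0;-.195 .91 0 .25 0'
python3 -m handwheel '-.195 .91 0 .25 0;-.195 .91 0 .25 0;-.195 .91 0 .25 0;-.195 .91 0 .25 0;-.195 .91 0 .25 0;-.195 .91 0 .25 0;-.195 .91 0 .25 0;-.195 .91 0 .25 0;-.195 .91 0 .3 0;0 0 0 0 0;0 0 0 0 0;0 0 0 0 0'
cat > bis.py <<'E'
from h import *
def find(cam,zt=15,minz=9,maxz=22,box=None):
    p,d,i=snap(cam);C=cloud(d,i);r,g,b=[p[...,k].astype(int) for k in range(3)]
    m=((r-b>45)&(g>85)&(r-g<90)&(C[...,2]>minz-6)&(C[...,2]<maxz+8)).astype(np.uint8)
    n,lab,st,ce=cv2.connectedComponentsWithStats(cv2.morphologyEx(m,cv2.MORPH_CLOSE,np.ones((3,3))))
    for j in range(1,n):
        if st[j,4]<80: continue
        cnt=cv2.findContours((lab==j).astype(np.uint8),0,2)[0][0].reshape(-1,2)
        (x,y),(w,h),a=cv2.minAreaRect(atz(i,cnt,zt)[:,:2].astype(np.float32))
        if 32<w<50 and 32<h<50: print(cam,ce[j].round(),'xy %.1f %.1f'%(x,y),'size %.1f %.1f'%(w,h),'ang %.1f'%a, 'z',np.median(C[lab==j][:,2]).round(1))
    return p
if __name__=='__main__':
    p=find('wrist');cv2.imwrite('pics/wl.png',cv2.cvtColor(p,cv2.COLOR_RGB2BGR));find('scene');s=read_state();print(s['clock'],s['eef_pos'],np.degrees(s['eef_rot'][2]))
E
python3 bis.py
```

```text
clock: 10.18
eef_pos: [454.0, -182.6, 122.6]
eef_rot: [3.141, -0.0, 1.126]
wrist_force: [0.5, 0.5, -0.4]
finger_gap: 90.2
finger_force: 0.0
clock: 11.18
eef_pos: [384.7, 143.0, 122.5]
eef_rot: [3.141, 0.0, 1.326]
wrist_force: [0.8, -0.8, 0.5]
finger_gap: 93.9
finger_force: 0.0
scene [272. 320.] xy 387.8 143.2 size 39.0 40.0 ang 75.1 z 14.4
scene [231. 358.] xy 402.9 268.7 size 42.4 41.5 ang 76.3 z 14.7
scene [230. 394.] xy 356.3 334.4 size 40.5 42.1 ang 46.0 z 14.6
11.2833 [384.98889509 142.35684507 122.47854571] 75.86299331524225
```

View pics/wl.png

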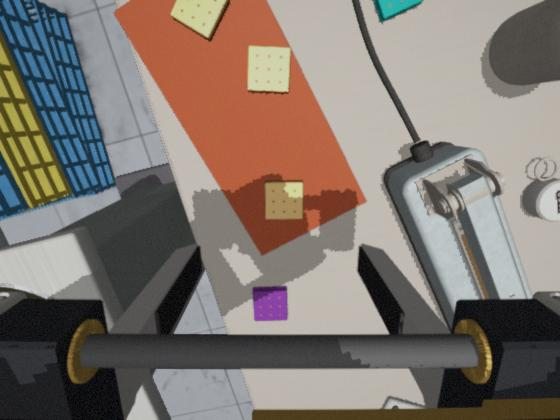

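The purple look-alike is at (270,303). The biscuit under the hand is at (284,200) on the mat. The middle one has been knocked to about (403,269). I pick the nearest one first.

```bash
python3 -m handwheel '.03 0 -.8 0 0;0 0 -.8 0 0;0 0 -.8 0 .2;0 0 -.6 0 .2;0 0 -.4 0 .3;0 0 -.25 0 .3;0 0 -.1 0 .3;0 0 -.05 0 .3;0 0 0 0 .3' 15
python3 -m handwheel '0 0 0 0 .6;0 0 0 0 .65;0 0 0 0 .65;0 0 0 0 .65;0 0 0 0 .65;0 0 0 0 .65'
```

```text
clock: 12.03
eef_pos: [386.2, 142.8, -29.4]
eef_rot: [3.142, -0.0, 1.325]
wrist_force: [0.4, -0.3, 0.8]
finger_gap: 65.7
finger_force: 0.0
clock: 12.53
eef_pos: [386.2, 143.5, -29.2]
eef_rot: [3.141, -0.0, 1.326]
wrist_force: [-0.5, -0.2, 5.4]
finger_gap: 39.8
finger_force: 15.0
```

```bash
python3 -m handwheel '0 0 .3 0 .65;0 0 .5 0 .65;0 0 .7 0 .65;0 0 .7 0 .65;0 0 .7 0 .65;0 0 .7 0 .65;0 0 0 0 .65;0 0 0 0 .65'
python3 -m handwheel '.068 -.5 0 -.293 .65;.068 -.85 0 -.293 .65;.068 -.85 0 -.293 .65;.068 -.85 0 -.293 .65;.068 -.85 0 -.293 .65;.068 -.85 0 -.293 .65;.068 -.85 0 -.293 .65;.068 -.85 0 -.293 .65;.068 -.85 0 -.293 .65;.068 -.85 0 -.293 .65;.068 -.85 0 -.293 .65;.068 -.85 0 -.293 .65'
python3 -m handwheel '.068 -.85 0 -.293 .65;0 -.47 0 0 .65;0 0 0 0 .65;0 0 0 0 .65'
python3 -c "
from h import *
p,d,i=snap('wrist','w4.png');np.savez('w4.npz',p=p,d=d,T=i['world_from_camera']);s=read_state();print(s['eef_pos'],np.degrees(s['eef_rot']))"
```

```text
clock: 13.2
eef_pos: [386.4, 143.6, 115.3]
eef_rot: [3.139, -0.001, 1.326]
wrist_force: [-0.5, -0.0, -0.4]
finger_gap: 39.6
finger_force: 15.0
clock: 14.2
eef_pos: [417.7, -252.0, 112.7]
eef_rot: [-3.139, -0.0, 1.018]
wrist_force: [1.4, 0.1, -0.2]
finger_gap: 39.6
finger_force: 15.0
clock: 14.53
eef_pos: [420.4, -303.4, 112.5]
eef_rot: [-3.138, -0.0, 0.992]
wrist_force: [0.1, -0.4, -0.3]
finger_gap: 39.8
finger_force: 15.0
[ 420.65021089 -302.71299325  112.94215683] [-1.79851858e+02 -2.60098967e-02  5.69021117e+01]
```

View pics/w4.png

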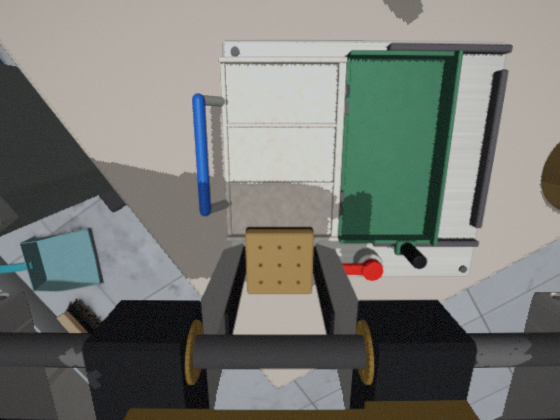

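The biscuit is held at (280,260). The cassette is out beside the tray, the lever is open, the dividers are at rows 124 and 181, and the tray floor spans columns 228 to 337.

Run:
```python
from h import *
i=camera_info('wrist');i['world_from_camera']=np.load('w4.npz')['T'];th=np.radians(-33.1);R=np.array([[np.cos(th),-np.sin(th)],[np.sin(th),np.cos(th)]])
X=lambda uv,z:((atz(i,uv,z)[:,:2]-[494,-290])@R).round(1)
print('div',X([(230,124),(334,124),(230,182),(332,182)],42).tolist())
print('end/lip inner',X([(228,90),(231,210),(337,90),(332,210)],38).tolist())
print('bar',X([(199,100),(206,210)],62).tolist(),'biscuit centre',X([(280,261)],155).tolist(), 'tcp',((read_state()['eef_pos'][:2]-[494,-290])@R).round(1))
```

```text
div [[-97.1, 24.6], [-8.2, 24.5], [-99.1, -25.7], [-7.8, -25.7]]
end/lip inner [[-98.3, 52.3], [-99.9, -52.8], [-6.2, 52.3], [-6.0, -52.8]]
bar [[-117.6, 43.0], [-117.6, -46.2]] biscuit centre [[-54.3, -51.1]] tcp [-54.5 -50.7]
```

```bash
python3 -m handwheel '0 0 -.7 0 .65;0 0 -.7 0 .65;0 0 -.6 0 .65;0 0 -.4 0 .65;0 0 -.15 0 .65;0 0 -.1 0 .65;0 0 -.03 0 .65;0 0 0 0 .65'
python3 -m handwheel '0 0 0 0 .5;0 0 0 0 .5;0 0 0 0 .5;0 0 .3 0 .5;0 0 .8 0 .4;0 0 .8 0 .2;0 0 .8 0 0'
```

```text
clock: 15.25
eef_pos: [421.7, -303.3, 7.9]
eef_rot: [3.141, 0.0, 0.994]
wrist_force: [0.2, 0.2, -0.2]
finger_gap: 39.5
finger_force: 15.0
clock: 15.83
eef_pos: [421.0, -303.3, 116.9]
eef_rot: [-3.141, -0.0, 0.993]
wrist_force: [0.2, -1.0, 0.1]
finger_gap: 63.7
finger_force: 0.0
```

```bash
python3 -m handwheel '-.026 .6 0 .22 0;-.026 .85 0 .22 0;-.026 .85 0 .22 0;-.026 .85 0 .22 0;-.026 .85 0 .22 0;-.026 .85 0 .22 0;-.026 .85 0 .22 0;-.026 .85 0 .22 0;-.026 .85 0 .22 0;-.026 .85 0 .22 0;-.026 .85 0 .22 0;-.026 .85 0 .22 0'
python3 -m handwheel '-.026 .85 0 .22 0;-.026 .85 0 .22 0;-.026 .85 0 .22 0;-.026 .85 0 .22 0;-.026 .85 0 .22 0;0 .1 0 0 0;0 0 0 0 0;0 0 0 0 0;0 0 0 0 0'
python3 bis.py
```

```text
clock: 16.83
eef_pos: [408.5, 96.2, 115.8]
eef_rot: [3.141, -0.001, 1.225]
wrist_force: [0.9, -0.1, -0.0]
finger_gap: 93.8
finger_force: 0.0
clock: 17.58
eef_pos: [403.7, 267.6, 115.4]
eef_rot: [3.141, 0.0, 1.319]
wrist_force: [-0.3, 0.2, -0.3]
finger_gap: 94.1
finger_force: 0.0
scene [231. 358.] xy 404.2 269.7 size 40.6 41.5 ang 74.0 z 14.8
scene [230. 394.] xy 356.3 334.8 size 41.2 41.7 ang 46.2 z 14.8
17.6833 [403.84774192 267.58835649 115.44837487] 75.53329088394226
```

```bash
python3 -m handwheel '0 .03 -.8 0 0;0 0 -.8 0 0;0 0 -.8 0 .2;0 0 -.5 0 .2;0 0 -.35 0 .3;0 0 -.25 0 .3;0 0 -.08 0 .3;0 0 -.03 0 .3;0 0 0 0 .3' 15
python3 -m handwheel '0 0 0 0 .6;0 0 0 0 .65;0 0 0 0 .65;0 0 0 0 .65;0 0 0 0 .65;0 0 0 0 .65'
python3 -m handwheel '0 0 .3 0 .65;0 0 .5 0 .65;0 0 .7 0 .65;0 0 .7 0 .65;0 0 .7 0 .65;0 0 .7 0 .65;0 0 0 0 .65;0 0 0 0 .65'
```

```text
clock: 18.43
eef_pos: [404.0, 269.8, -28.5]
eef_rot: [3.141, -0.001, 1.319]
wrist_force: [-0.0, 1.1, 0.2]
finger_gap: 65.7
finger_force: 0.0
clock: 18.93
eef_pos: [403.8, 269.9, -28.8]
eef_rot: [3.141, -0.0, 1.32]
wrist_force: [-0.0, -0.5, 5.0]
finger_gap: 39.7
finger_force: 15.0
clock: 19.6
eef_pos: [404.0, 270.0, 115.8]
eef_rot: [3.14, -0.002, 1.32]
wrist_force: [-0.4, -0.2, -1.4]
finger_gap: 39.6
finger_force: 15.0
```

```bash
python3 -m handwheel '.07 -.5 0 -.234 .65;.07 -.85 0 -.234 .65;.07 -.85 0 -.234 .65;.07 -.85 0 -.234 .65;.07 -.85 0 -.234 .65;.07 -.85 0 -.234 .65;.07 -.85 0 -.234 .65;.07 -.85 0 -.234 .65;.07 -.85 0 -.234 .65;.07 -.85 0 -.234 .65;.07 -.85 0 -.234 .65;.07 -.85 0 -.234 .65'
python3 -m handwheel '.07 -.85 0 -.234 .65;.07 -.85 0 -.234 .65;.07 -.85 0 -.234 .65;.06 -.87 0 -.234 .65;0 0 0 0 .65;0 0 0 0 .65;0 0 0 0 .65'
```

```text
clock: 20.6
eef_pos: [436.3, -125.7, 113.4]
eef_rot: [-3.139, 0.0, 1.074]
wrist_force: [0.8, -0.1, 0.1]
finger_gap: 40.0
finger_force: 15.0
clock: 21.18
eef_pos: [447.4, -260.2, 113.6]
eef_rot: [-3.139, -0.0, 0.993]
wrist_force: [1.4, 0.0, -0.2]
finger_gap: 39.9
finger_force: 15.0
```

```bash
python3 -m handwheel '0 0 -.7 0 .65;0 0 -.7 0 .65;0 0 -.6 0 .65;0 0 -.4 0 .65;0 0 -.15 0 .65;0 0 -.1 0 .65;0 0 -.03 0 .65;0 0 0 0 .65'
python3 -m handwheel '0 0 0 0 .5;0 0 0 0 .5;0 0 0 0 .5;0 0 .3 0 .5;0 0 .8 0 .4;0 0 .8 0 .2;0 0 .8 0 0'
python3 -c "
from h import *
p,d,i=snap('wrist','w5.png');s=read_state();print(s['eef_pos'],np.degrees(s['eef_rot']))"
```

```text
clock: 21.85
eef_pos: [448.4, -260.9, 8.3]
eef_rot: [3.141, -0.0, 0.994]
wrist_force: [-0.2, 0.3, -0.3]
finger_gap: 39.5
finger_force: 15.0
clock: 22.43
eef_pos: [447.7, -260.9, 117.2]
eef_rot: [-3.141, -0.0, 0.993]
wrist_force: [0.6, -0.4, 0.2]
finger_gap: 63.8
finger_force: 0.0
[ 450.05584971 -262.4256111   123.72852269] [1.79506459e+02 7.20191780e-03 5.68998810e+01]
```

View pics/w5.png

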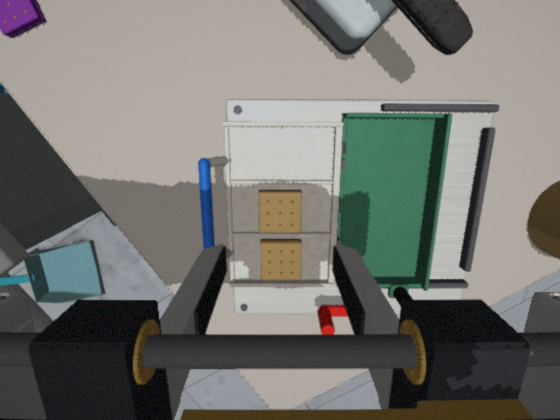

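Two biscuits lie flat in the right and middle lanes at (281,260) and (281,212). The left lane is still free, so I go for the third.

```bash
python3 -m handwheel '-.128 .6 0 -.12 0;-.128 .84 0 -.12 0;-.128 .84 0 -.12 0;-.128 .84 0 -.12 0;-.128 .84 0 -.12 0;-.128 .84 0 -.12 0;-.128 .84 0 -.12 0;-.128 .84 0 -.12 0;-.128 .84 0 -.12 0;-.128 .84 0 -.12 0;-.128 .84 0 -.12 0;-.128 .84 0 -.12 0'
python3 -m handwheel '-.128 .84 0 -.12 0;-.128 .84 0 -.12 0;-.128 .84 0 -.12 0;-.128 .84 0 -.12 0;-.128 .84 0 -.12 0;-.128 .84 0 -.14 0;0 0 0 0 0;0 0 0 0 0;0 0 0 0 0'
python3 bis.py
```

```text
clock: 23.48
eef_pos: [386.1, 134.2, 116.0]
eef_rot: [3.141, -0.001, 0.867]
wrist_force: [0.6, -0.4, 0.8]
finger_gap: 94.1
finger_force: 0.0
clock: 24.23
eef_pos: [355.8, 333.7, 115.5]
eef_rot: [3.141, 0.0, 0.803]
wrist_force: [-0.7, -0.1, 0.0]
finger_gap: 93.8
finger_force: 0.0
scene [229. 396.] xy 356.6 335.7 size 39.4 41.0 ang 46.0 z 14.8
24.3333 [356.11540346 333.27596182 115.7592906 ] 45.94366149399038
```

```bash
python3 -m handwheel '0 .03 -.8 0 0;0 0 -.8 0 0;0 0 -.8 0 .2;0 0 -.5 0 .2;0 0 -.35 0 .3;0 0 -.25 0 .3;0 0 -.08 0 .3;0 0 -.03 0 .3;0 0 0 0 .3' 15
python3 -m handwheel '0 0 0 0 .6;0 0 0 0 .65;0 0 0 0 .65;0 0 0 0 .65;0 0 0 0 .65;0 0 0 0 .65'
python3 -m handwheel '0 0 .3 0 .65;0 0 .5 0 .65;0 0 .7 0 .65;0 0 .7 0 .65;0 0 .7 0 .65;0 0 .7 0 .65;0 0 0 0 .65;0 0 0 0 .65'
```

```text
clock: 25.08
eef_pos: [356.3, 335.4, -28.1]
eef_rot: [3.141, -0.001, 0.802]
wrist_force: [0.3, 0.4, -0.4]
finger_gap: 65.6
finger_force: 0.0
clock: 25.58
eef_pos: [356.0, 335.5, -28.4]
eef_rot: [3.142, -0.0, 0.803]
wrist_force: [-0.7, -0.5, 4.2]
finger_gap: 39.5
finger_force: 15.0
clock: 26.25
eef_pos: [356.2, 335.8, 116.2]
eef_rot: [3.141, -0.002, 0.803]
wrist_force: [0.3, -0.5, -1.1]
finger_gap: 39.7
finger_force: 15.0
```

```bash
python3 -m handwheel '.177 -.5 0 .128 .65;.177 -.834 0 .128 .65;.177 -.834 0 .128 .65;.177 -.834 0 .128 .65;.177 -.834 0 .128 .65;.177 -.834 0 .128 .65;.177 -.834 0 .128 .65;.177 -.834 0 .128 .65;.177 -.834 0 .128 .65;.177 -.834 0 .128 .65;.177 -.834 0 .128 .65;.177 -.834 0 .128 .65'
python3 -m handwheel '.177 -.834 0 .128 .65;.177 -.834 0 .128 .65;.177 -.834 0 .128 .65;.177 -.834 0 .128 .65;.177 -.834 0 .128 .65;0 0 0 0 .65;0 0 0 0 .65;0 0 0 0 .65'
```

```text
clock: 27.25
eef_pos: [440.1, -53.2, 113.9]
eef_rot: [-3.14, 0.001, 0.937]
wrist_force: [0.7, 0.8, 0.3]
finger_gap: 39.6
finger_force: 15.0
clock: 27.92
eef_pos: [475.5, -217.6, 113.9]
eef_rot: [-3.139, 0.0, 0.992]
wrist_force: [-1.5, 0.7, -0.2]
finger_gap: 39.9
finger_force: 15.0
```

```bash
python3 -m handwheel '0 0 -.7 0 .65;0 0 -.7 0 .65;0 0 -.6 0 .65;0 0 -.4 0 .65;0 0 -.15 0 .65;0 0 -.1 0 .65;0 0 -.03 0 .65;0 0 0 0 .65'
python3 -m handwheel '0 0 0 0 .5;0 0 0 0 .5;0 0 0 0 .5;0 0 .3 0 .5;0 0 .8 0 .5;0 0 .8 0 .5;-.5 -.05 0 0 .6;-.5 -.05 0 0 .6;-.5 -.05 0 0 .6;-.53 -.05 0 0 .6;0 0 0 0 .6;0 0 0 0 .6'
python3 -c "
from h import *
p,d,i=snap('wrist','w6.png');np.savez('w6.npz',p=p,d=d,T=i['world_from_camera']);s=read_state();print(s['eef_pos'],np.degrees(s['eef_rot']))"
```

```text
clock: 28.58
eef_pos: [476.6, -218.2, 8.8]
eef_rot: [3.141, -0.0, 0.993]
wrist_force: [-0.5, 0.1, -0.1]
finger_gap: 39.6
finger_force: 15.0
clock: 29.58
eef_pos: [394.9, -226.7, 84.7]
eef_rot: [3.14, -0.0, 0.992]
wrist_force: [0.8, -0.1, 0.3]
finger_gap: 37.5
finger_force: 0.0
[ 395.4413407  -226.66252959   84.58957695] [ 1.79927734e+02 -4.22336737e-03  5.68503102e+01]
```

View pics/w6.png

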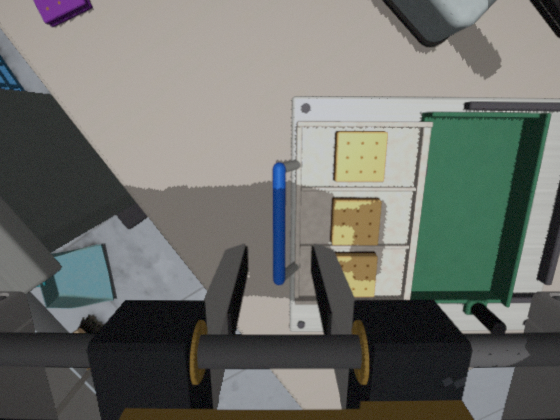

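All three lie flat in the lanes at (360,156), (356,222) and (356,275). The bar sits centred between the fingers at column 279. I'll grip it and work out the arc.

```bash
python3 -m handwheel '0 0 -.6 0 .6;0 0 -.6 0 .6;0 0 -.35 0 .6;0 0 -.13 0 .6;0 0 -.03 0 .6;0 0 0 0 .6;0 0 0 0 .8;0 0 0 0 1;0 0 0 0 1;0 0 0 0 1;0 0 0 0 1;0 0 0 0 1' 20
python3 - <<'E'
import numpy as np
T=np.linspace(0,1.98,37);x=-118*np.cos(T)+40*np.sin(T);z=118*np.sin(T)+40*np.cos(T)
th=np.radians(-33.1);D=np.c_[np.diff(x)*np.cos(th),np.diff(x)*np.sin(th),np.diff(z)]/40
for k in range(0,36,12): print('; '.join('%.3f %.3f %.3f 0 1'%tuple(r) for r in D[k:k+12]))
print(x[-1],z[-1])
E
```

```text
clock: 30.63
eef_pos: [394.8, -226.3, 15.9]
eef_rot: [-3.141, -0.0, 0.993]
wrist_force: [-4.6, 2.2, 5.8]
finger_gap: 9.4
finger_force: 20.0
0.050 -0.032 0.161 0 1; 0.057 -0.037 0.157 0 1; 0.064 -0.042 0.153 0 1; 0.071 -0.046 0.149 0 1; 0.078 -0.051 0.144 0 1; 0.084 -0.055 0.138 0 1; 0.091 -0.059 0.133 0 1; 0.097 -0.063 0.127 0 1; 0.102 -0.067 0.120 0 1; 0.108 -0.070 0.113 0 1; 0.113 -0.074 0.106 0 1; 0.117 -0.077 0.098 0 1
0.122 -0.079 0.090 0 1; 0.126 -0.082 0.082 0 1; 0.129 -0.084 0.074 0 1; 0.133 -0.086 0.065 0 1; 0.135 -0.088 0.057 0 1; 0.138 -0.090 0.048 0 1; 0.140 -0.091 0.038 0 1; 0.141 -0.092 0.029 0 1; 0.143 -0.093 0.020 0 1; 0.143 -0.093 0.011 0 1; 0.143 -0.094 0.001 0 1; 0.143 -0.093 -0.008 0 1
0.143 -0.093 -0.018 0 1; 0.142 -0.092 -0.027 0 1; 0.140 -0.091 -0.036 0 1; 0.138 -0.090 -0.045 0 1; 0.136 -0.089 -0.054 0 1; 0.133 -0.087 -0.063 0 1; 0.130 -0.085 -0.072 0 1; 0.127 -0.083 -0.080 0 1; 0.123 -0.080 -0.089 0 1; 0.119 -0.077 -0.097 0 1; 0.114 -0.074 -0.104 0 1; 0.109 -0.071 -0.111 0 1
83.64722531848248 92.34252377165693
```

```bash
python3 -m handwheel '.05 -.032 .161 0 1;.057 -.037 .157 0 1;.064 -.042 .153 0 1;.071 -.046 .149 0 1;.078 -.051 .144 0 1;.084 -.055 .138 0 1;.091 -.059 .133 0 1;.097 -.063 .127 0 1;.102 -.067 .12 0 1;.108 -.07 .113 0 1;.113 -.074 .106 0 1;.117 -.077 .098 0 1'
python3 -m handwheel '.122 -.079 .09 0 1;.126 -.082 .082 0 1;.129 -.084 .074 0 1;.133 -.086 .065 0 1;.135 -.088 .057 0 1;.138 -.09 .048 0 1;.14 -.091 .038 0 1;0 0 0 0 1;0 0 0 0 1;0 0 0 0 1'
python3 -c "
from h import *
p,d,i=snap('side');print(read_state()['wrist_force'],read_state()['eef_pos'])
p2,_,_=snap('wrist')
a=cv2.resize(p[180:320,180:350],(510,420));o=np.zeros((420,800,3),np.uint8);o[:,:510]=a;o[:217,510:]=cv2.resize(p2,(290,217));cv2.imwrite('pics/s7.png',o[...,::-1])"
```

```text
clock: 31.63
eef_pos: [435.5, -252.9, 81.2]
eef_rot: [-3.139, 0.0, 0.993]
wrist_force: [-12.0, 6.3, 12.2]
finger_gap: 9.4
finger_force: 20.0
clock: 32.47
eef_pos: [473.9, -278.0, 99.1]
eef_rot: [3.139, 0.0, 0.993]
wrist_force: [-0.8, -1.3, 5.7]
finger_gap: 8.9
finger_force: 20.0
[-0.52345399 -1.05811499  6.06439121] [ 473.86089074 -277.97416237   99.05228535]
```

View pics/s7.png

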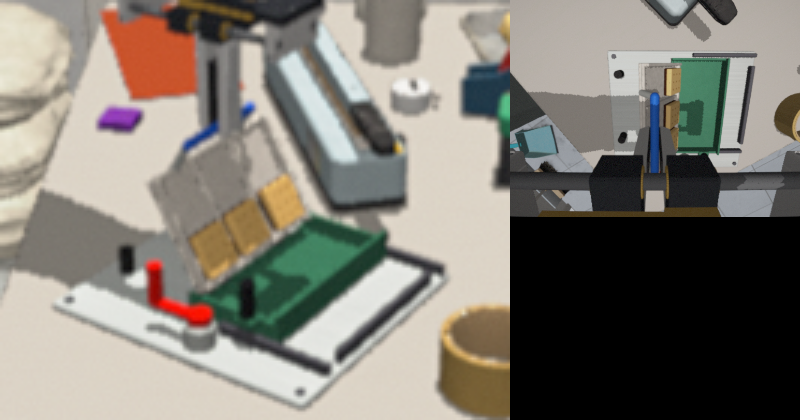

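The tray stands at about 60° and all three biscuits have slid onto the lip. I continue over the top.

```bash
python3 -m handwheel '.141 -.092 .029 0 1;.143 -.093 .02 0 1;.143 -.093 .011 0 1;.143 -.094 .001 0 1;.143 -.093 -.008 0 1;.143 -.093 -.018 0 1;.142 -.092 -.027 0 1;.14 -.091 -.036 0 1;0 0 0 0 1'
python3 -m handwheel '.138 -.09 -.045 0 1;.136 -.089 -.054 0 1;.133 -.087 -.063 0 1;0 0 0 0 1;0 0 0 0 1'
python3 -c "
from h import *
p,d,i=snap('side');print(read_state()['wrist_force'],read_state()['eef_pos'])
p2,_,_=snap('wrist')
a=cv2.resize(p[180:320,180:350],(510,420));o=np.zeros((420,800,3),np.uint8);o[:,:510]=a;o[:217,510:]=cv2.resize(p2,(290,217));cv2.imwrite('pics/s8.png',o[...,::-1])"
```

```text
clock: 33.32
eef_pos: [519.8, -307.6, 96.2]
eef_rot: [3.141, -0.0, 0.993]
wrist_force: [-0.9, -3.5, 0.7]
finger_gap: 9.4
finger_force: 20.0
clock: 33.73
eef_pos: [535.5, -317.9, 89.9]
eef_rot: [3.141, -0.0, 0.993]
wrist_force: [0.4, -2.2, 1.0]
finger_gap: 9.3
finger_force: 20.0
[ 0.30324922 -2.80685886  0.16557839] [ 535.31428264 -317.73491256   90.03153637]
```

View pics/s8.png

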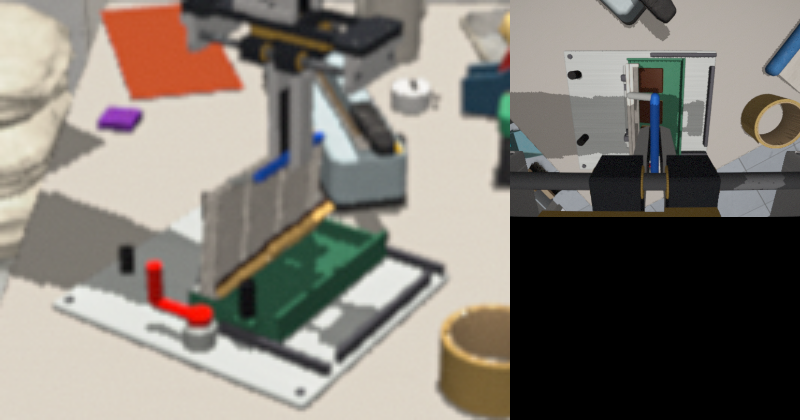

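```bash
python3 -m handwheel '.13 -.085 -.072 0 1;.127 -.083 -.08 0 1;.123 -.08 -.089 0 1;0 0 0 0 1;.119 -.077 -.097 0 1;.114 -.074 -.104 0 1;.06 -.04 -.06 0 1;0 0 0 0 1;0 0 0 0 1;0 0 0 0 1;0 0 0 0 1'
python3 -c "
from h import *
p,d,i=snap('side');print(read_state()['wrist_force'],read_state()['eef_pos'])
p2,_,_=snap('wrist')
a=cv2.resize(p[180:320,180:350],(510,420));o=np.zeros((420,800,3),np.uint8);o[:,:510]=a;o[:217,510:]=cv2.resize(p2,(290,217));cv2.imwrite('pics/s9.png',o[...,::-1])"
```

```text
clock: 34.75
eef_pos: [561.5, -334.8, 69.8]
eef_rot: [-3.14, -0.0, 0.993]
wrist_force: [-7.6, 2.7, 4.3]
finger_gap: 9.3
finger_force: 20.0
[-8.5258549   2.43333244  3.96162307] [ 561.4533599  -334.77872748   69.78146947]
```

View pics/s9.png

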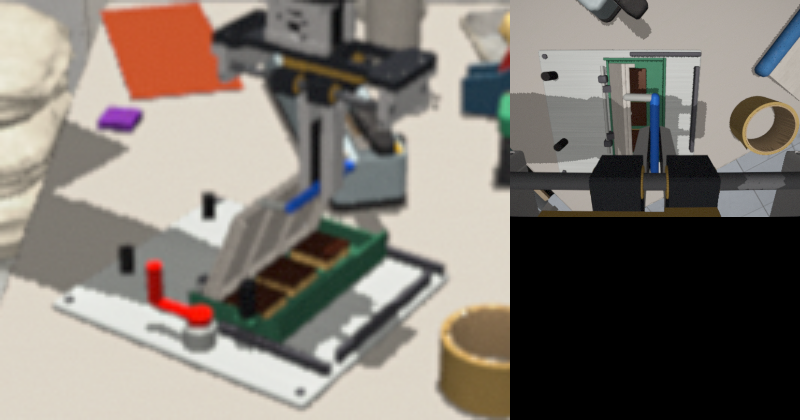

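All three lie chocolate up in the cassette at (253,297), (287,272) and (322,247). Now I lower the tray by the reverse arc.

```bash
python3 -m handwheel '-.06 .04 .06 0 1;-.114 .074 .104 0 1;-.119 .077 .097 0 1;-.123 .08 .089 0 1;-.127 .083 .08 0 1;-.13 .085 .072 0 1;-.133 .087 .063 0 1;-.136 .089 .054 0 1;-.138 .09 .045 0 1;-.14 .091 .036 0 1;-.142 .092 .027 0 1;-.143 .093 .018 0 1'
python3 -m handwheel '-.143 .093 .008 0 1;-.143 .094 -.001 0 1;-.143 .093 -.011 0 1;-.143 .093 -.02 0 1;-.141 .092 -.029 0 1;-.14 .091 -.038 0 1;-.138 .09 -.048 0 1;-.135 .088 -.057 0 1;-.133 .086 -.065 0 1;-.129 .084 -.074 0 1;-.126 .082 -.082 0 1;-.122 .079 -.09 0 1'
python3 -m handwheel '-.117 .077 -.098 0 1;-.113 .074 -.106 0 1;-.108 .07 -.113 0 1;-.102 .067 -.12 0 1;-.097 .063 -.127 0 1;-.091 .059 -.133 0 1;-.084 .055 -.138 0 1;-.078 .051 -.144 0 1;-.071 .046 -.149 0 1;-.064 .042 -.153 0 1;-.057 .037 -.157 0 1;-.05 .032 -.161 0 1'
python3 -m handwheel '0 0 0 0 1;0 0 -.05 0 1;0 0 0 0 1;0 0 0 0 1'
```

```text
clock: 35.85
eef_pos: [501.4, -295.5, 100.4]
eef_rot: [3.141, -0.0, 0.993]
wrist_force: [5.1, 0.6, 3.5]
finger_gap: 9.1
finger_force: 20.0
clock: 36.85
eef_pos: [435.7, -253.0, 79.2]
eef_rot: [-3.141, 0.0, 0.993]
wrist_force: [3.6, 0.3, -0.1]
finger_gap: 9.4
finger_force: 20.0
clock: 37.85
eef_pos: [394.8, -226.2, 15.0]
eef_rot: [-3.142, -0.0, 0.993]
wrist_force: [4.6, -0.3, 6.0]
finger_gap: 9.2
finger_force: 20.0
clock: 38.18
eef_pos: [394.7, -226.3, 13.8]
eef_rot: [-3.141, 0.0, 0.993]
wrist_force: [-1.1, 2.1, 10.6]
finger_gap: 9.2
finger_force: 20.0
```

```bash
python3 -m handwheel '0 0 0 0 .7;0 0 0 0 .6;0 0 0 0 .6;0 0 .4 0 .6;0 0 .7 0 .6;0 0 .7 0 .6;.45 -.74 0 0 .6;.45 -.74 0 0 .6;.45 -.74 0 0 .6;.45 -.74 0 0 .6;.45 -.74 0 0 .6;.465 -.74 0 0 .6' 15
python3 -m handwheel '0 0 0 0 .6;0 0 0 0 .6'
python3 -c "
from h import *
p,d,i=snap('wrist','w10.png');s=read_state();print(s['eef_pos'],s['wrist_force'])"
```

```text
clock: 39.18
eef_pos: [503.8, -405.3, 84.9]
eef_rot: [-3.14, -0.0, 0.993]
wrist_force: [0.5, 0.3, 0.3]
finger_gap: 37.8
finger_force: 0.0
clock: 39.35
eef_pos: [503.2, -404.4, 83.8]
eef_rot: [-3.139, -0.0, 0.992]
wrist_force: [-0.4, 1.0, -0.3]
finger_gap: 37.5
finger_force: 0.0
[ 502.97183182 -403.56195516   84.4193011 ] [-0.03392829  0.82919692 -0.44477942]
```

View pics/w10.png

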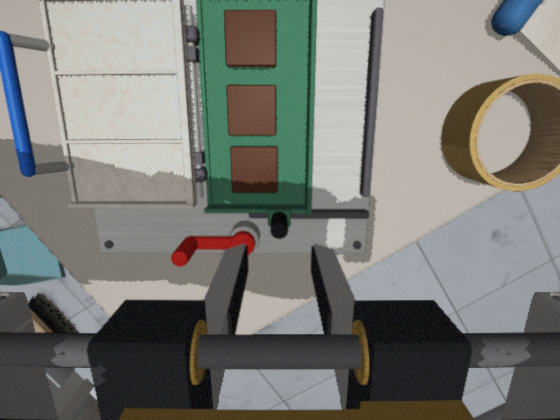

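All three biscuits lie flat in the cassette at (251,38), (252,110) and (255,170), chocolate up. The tray is down, the lever is open, and the knob sits centred between the fingers at (280,222). Next I push it home.

```bash
python3 -m handwheel '0 0 -.6 0 .6;0 0 -.6 0 .6;0 0 -.4 0 .6;0 0 -.17 0 .6;0 0 -.03 0 .6;0 0 0 0 .6;0 0 0 0 .8;0 0 0 0 1;0 0 0 0 1;0 0 0 0 1;0 0 0 0 1'
python3 -m handwheel '.1 -.065 0 0 1;.1 -.065 0 0 1;.1 -.065 0 0 1;.1 -.065 0 0 1;.1 -.065 0 0 1;.1 -.065 0 0 1;.1 -.065 0 0 1;.1 -.065 0 0 1;.1 -.065 0 0 1;.06 -.04 0 0 1;0 0 0 0 1;0 0 0 0 1'
```

```text
clock: 40.32
eef_pos: [503.8, -404.1, 14.3]
eef_rot: [3.141, 0.0, 0.993]
wrist_force: [-0.9, 0.9, 3.9]
finger_gap: 13.2
finger_force: 15.0
clock: 41.32
eef_pos: [540.9, -428.4, 14.0]
eef_rot: [-3.137, 0.0, 0.993]
wrist_force: [-13.6, 9.3, 13.7]
finger_gap: 13.7
finger_force: 15.0
```

```bash
python3 -m handwheel '0 0 0 0 .7;0 0 0 0 .62;0 0 0 0 .62;0 0 .6 0 .62;0 0 .6 0 .62;-.73 .28 0 0 .62;-.73 .28 0 0 .62;-.73 .28 0 0 .62;-.76 .28 0 0 .62;0 0 0 0 .62;0 0 0 0 .62' 10
python3 -c "
from h import *
s=read_state();p,d,i=snap('wrist','w11.png');C=cloud(d,i);r,g,b=[p[...,k].astype(int) for k in range(3)]
t=(r>100)&(g<60)&(b<60)&(C[...,2]>60)&(C[...,2]<76);print(s['eef_pos'],t.sum(),atz(i,[np.argwhere(t)[:,::-1].mean(0)],68))"
```

```text
clock: 42.23
eef_pos: [423.5, -384.3, 62.1]
eef_rot: [3.141, 0.0, 0.992]
wrist_force: [0.5, -1.3, 0.1]
finger_gap: 35.8
finger_force: 0.0
[ 423.52144707 -384.29923866   62.10870006] 264 [[ 424.05928151 -381.14413414   68.        ]]
```

```bash
python3 -m handwheel '0 0 -.6 0 .62;0 0 -.4 0 .62;0 0 -.2 0 .62;0 0 -.05 0 .62;0 0 0 0 .8;0 0 0 0 1;0 0 0 0 1;0 0 0 0 1;0 0 0 0 1;0 0 0 0 1'
python3 -m handwheel '.135 .185 0 0 1;.17 .155 0 0 1;.195 .115 0 0 1;.215 .075 0 0 1;.225 .03 0 0 1;.23 -.015 0 0 1;.22 -.06 0 0 1;.2 -.1 0 0 1;.05 -.03 0 0 1;0 0 0 0 1;0 0 0 0 1'
```

```text
clock: 43.12
eef_pos: [423.2, -383.7, 12.4]
eef_rot: [-3.14, -0.0, 0.993]
wrist_force: [-8.8, 5.3, 7.7]
finger_gap: 13.9
finger_force: 10.0
clock: 44.03
eef_pos: [488.7, -368.1, 11.6]
eef_rot: [-3.137, -0.002, 0.993]
wrist_force: [-7.1, 12.7, 5.3]
finger_gap: 13.6
finger_force: 10.0
```

```bash
python3 -m handwheel '0 0 0 0 .7;0 0 0 0 .62;0 0 0 0 .62;0 0 .4 0 .62;0 0 .8 0 .62;0 0 .8 0 .62;0 0 .8 0 .62;0 0 .4 0 .62;-.3 -.5 0 0 .62;-.3 -.5 0 0 .62;0 0 0 0 .62;0 0 0 0 .62'
python3 -c "
from h import *
s=read_state();p,d,i=snap('wrist','w11.png');C=cloud(d,i);r,g,b=[p[...,k].astype(int) for k in range(3)]
m=(r>100)&(g<60)&(b<60);t=m&(C[...,2]>60)&(C[...,2]<76);print(s['eef_pos'],s['wrist_force'])
q=m&(C[...,2]<45)&(C[...,2]>28);v=np.argwhere(q)
P=atz(i,[np.argwhere(t)[:,::-1].mean(0)],68)[0];th=np.radians(-33.1);R=np.array([[np.cos(th),-np.sin(th)],[np.sin(th),np.cos(th)]])
print('post base',(P[:2]-[494,-290])@R)"
```

```text
clock: 45.03
eef_pos: [465.1, -410.7, 139.8]
eef_rot: [3.141, 0.0, 0.991]
wrist_force: [-0.7, 0.2, -0.1]
finger_gap: 35.6
finger_force: 0.0
[ 465.1461834  -410.73304204  139.82876323] [-0.72860977  0.20556209 -0.05683596]
post base [ 38.20906571 -70.76637124]
```

View pics/w11.png

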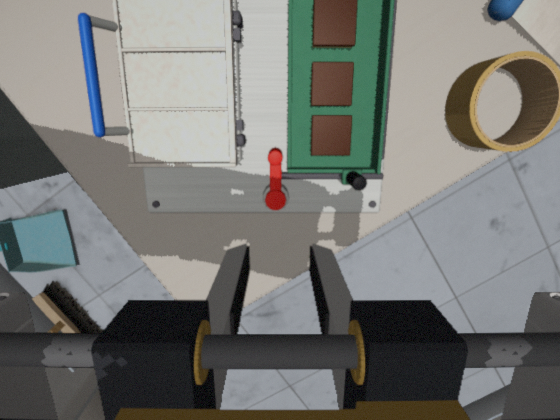

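The lever points straight across behind the near wall (post at (275,157)). The cassette is home, and three biscuits lie flat and chocolate up at (334,22), (331,84) and (331,135). The tray is flat and the robot is clear of everything.

```bash
python3 -c "
from cell import *
print(sign_off())"
```

```text
the job is handed in; nothing more can be done
None
```

The job is done and handed in at about 45 s: all three shortbreads lie flat, chocolate side up, in the cassette, which is home with the lever locked behind it; the tray is back down flat, and I did not touch the dredger, counter or stamp.

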